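Lift the lid off a supply box and stand it in the lid holder

ROBOT

A 6-joint arm with a two-finger parallel gripper is mounted at the origin on a cart in front of the work surface, level with it; the furniture and walls round the work are solid. World frame = base frame: x ahead of the robot, y to its left, z up, the work surface at z = 0. Lengths are in m, angles in degrees, forces in N, time in s.
With the tool pointing down it reaches from about 0.425 to 0.95 m from the base axis. Payload 3.5 kg.
Tool frame: the origin (TCP) lies at the very end of the fingers, on their centre line; the grasp point (between the pads) lies 19 mm behind it; x points along the fingers, z is the direction in which the jaws open and shut, and the axes are right-handed (so a half turn about x gives the same grasp; the last joint's range is limited). The gripper opens to 85 mm and grips with 20 to 120 N. Pads are 22 mm wide; open, the fingers measure 114 mm over their backs; the gripper's body (76 mm by 85 mm) begins 54 mm behind the grasp point. The pads swing forward as they close: fully open they stand 13 mm farther back than shut.
Start: joints at [-74.656, 16.404, 90.338, -0, 73.258, -8.594], TCP at [0.274, -0.617, 0.203] pointing down, gripper open.
Joint ranges: [-158.93, 158.93], [-51.34, 127.21], [12.03, 142.37], [-87.48, 267.48], [13.55, 161.25], [-162.69, 162.69]. Speed limits (degrees/s): [159.86, 159.86, 180, 180, 180, 180].

INTERFACE

Orientations are given as [roll, pitch, yaw] about the fixed x, y, z axes, in that order (R = Rz(yaw) Ry(pitch) Rx(roll)).
In Python, from cell import readout, optics, workorder gives the robot as it stands.
- The arm moves only by the tool jog_arm, never from a script. Its argument "commands" is a list of rows, each an object with "dp": the shift along the tool's x, y, z in cm, a list of three; "roll": the turn about the tool's x in rad; "hand": the gripper command: -1 is fully open, 1 is shut, values between are in proportion. In form: [{"dp": [tx, ty, tz], "roll": roll, "hand": hand}, ...]. A call has 1 to 12 rows; each row is the pose to reach, as a shift and turn from the pose commanded when the call began, along the tool's axes at that moment; what a row does not reach only later rows make up. A row lasts 1/12 s, in which the tool goes at most 41.7 mm and 7.16 degrees, less where a joint would pass 70% of its speed; a pose out of reach is approached as far as the arm can. A call with a gripper value outside its range is refused whole. The fingers move at their own pace and stop on an object; "squeeze" is the grip in N (left out, the last holds). Time passes only in rows, so rows that repeat a pose let the fingers close. It gives the time, the measured TCP pose, the force and the opening at its end, in the units of the state.
- readout.sense(): the state, without advancing time (a new reading comes with each control period).
- optics.snapshot(name): name is "side" or "top" or "wrist"; returns (picture, depth): 400x640x3 uint8, red, green, blue; 400x640 float32, m along the optical axis (not along the pixel's ray), 0 where there is no reading.
- optics.get_calibration(name): a dict with "fx", "fy", "cx", "cy" (pixels), "R" (3x3) and "t" (3): a world point X has camera coordinates R X + t. Camera axes: x right, y down, z forward; pixel columns grow to the right and rows downward; lengths in m; the calibration is good to about 2 mm. The wrist camera is an equidistant fisheye: a pixel r from the principal point sees the ray r / f radians off the axis. A picture is of the moment at which its call begins: read the wrist's pose just before it. get_calibration takes no time and is no camera call; for the wrist camera it gives the pose at the moment of the call.
- workorder.hand_in(): hands the job in, once; it reports no verdict.
The state is a dict: "clock": time; "q": joint angles; "dq": joint speeds; "effort": joint torques, N m; "tcp_pos": TCP position; "orientation": TCP orientation; "contact_force": force on the tool from outside, world axes, zero at the start; "ft_torque": the same for the moment, N m; "finger_gap": finger opening in m.
Only numpy, scipy, OpenCV 4.12 (cv2) and the standard library are available. Lean on these libraries where they do the work, as an engineer would, in place of code of your own. Each camera call takes 0.05 s, during which the arm holds its last target. There are 200 camera calls.

TASK

Swing the lid of the grey supply box up by its pull tab until it stands upright on its hinge pins, then lift it straight up off the pins. Stand the lid, hook end down, in the slot of the wooden lid holder, lowering it in gently, and let go. Do not disturb the small box of staples that stands between the two.

Things in the scene. Friction and masses are not known exactly. Their poses are not given: they have to be found in the camera images.
- lid: Loose grey lid, 0.1-0.2 kg. Origin on its hinge axis, mid-width; closed, axes as the box. Panel x -126 to -16, y +-62, z +-3 mm, lip below to z -11. Pull tab to x -174, 36 wide (y), 12 thick; pinch its 36 mm width at x -160, y 0, z 0: the lid can turn in the grip. Hooks at y +-35, 18 thick, end at x +12 (lower jaw) and +8; slots open to +x, with 1 mm play across the pin, 4 mm to the slot bottom.
- supply_box: Fixed open grey box, 100x120x60 mm (x, y, z), origin at centre of underside, z up, front (-x) to the robot. Two 8 mm hinge pins along y behind its rear wall, axis at x +70, z +63 mm. The lid turns on them, tab up, and is held by them until upright (its x axis down); it then sinks up to 4 mm and comes off straight up in 20 mm. No hinge friction, spring or stop: let go, it falls.
- lid_holder: Fixed wooden lid holder left or right of the box: base 90x120 mm (x, y), 6 mm thick, and two upright plates with tops 80 mm above the worktop. The slot between them is 40 mm wide (x -20 to +20), runs along y, open at both ends, floor at z 6 mm; let go, the lid leans on a plate. Origin at the centre of the underside, z up.
- staple_box: Bystander: small loose cardboard box of staples, 37 x 62 x 31 mm, origin at the centre of its underside, standing between supply box and lid holder.
Things that resemble listed ones, but are neither listed nor needed, are in the scene too. There is more than one size of the lid; the one meant has the size given above.

How it is judged (in metres and radians):
On the way, in this order (a step that is already met when the one before it is completed fails the run):
1. the lid stands upright (within 15 degrees) with its hooks still on the pins (angle between lid's own z axis and vertical between 1.31 and 1.83 rad and x of lid in the frame of supply_box between 0.055 and 0.085 m and z of lid in the frame of supply_box between 0.048 and 0.074 m), for 0.1 s.
2. the lid, still about upright, has been lifted up off the pins, its hooks above them (angle between lid's own z axis and vertical between 1.13 and 2.01 rad and x of lid in the frame of supply_box between 0.025 and 0.115 m and y of lid in the frame of supply_box between -0.04 and 0.04 m and z of lid in the frame of supply_box above 0.085 m), for 0.05 s.
At the end, for the whole second after the job is handed in: The lid stands at rest in the slot of the lid holder, hook end down on the slot's floor (its hinge axis less than 35 mm above the worktop, within 20 mm of the middle of the slot across it and 40 mm along it), leaning less than about 28 degrees (x of lid in the frame of lid_holder between -0.02 and 0.02 m and y of lid in the frame of lid_holder between -0.04 and 0.04 m and z of lid in the frame of lid_holder below 0.035 m and angle between the x axis of lid and the z axis of lid_holder, either way round below 0.5 rad and linear speed of lid below 0.02 m/s and angular speed of lid below 0.3 rad/s); the robot touches nothing.
It fails at once if the box of staples is pushed more than 25 mm (distance of staple_box from where it was at the start of the episode above 0.025 m).
It fails at once if the lid is dropped or rammed into the holder (more than 60 N) (contact force between lid and lid_holder above 60 N).
It also fails if it takes over 50 s, if anything falls off the work surface, if the arm or the gripper's body presses on something with over 40 N, if the wrist force passes 120 N, or if a joint passes its speed limit or range.

## Working session

There is one attempt and no reset: what is moved stays moved. The work goes in short steps, Python scripts to look and compute and a tool call to move; the robot and the scene stay as the last step left them, time stands still between calls to the robot, and variables do not carry over. Pictures are saved under pics/ and viewed, about 8 in all and at most 12, crops included, and the job is handed in when it is done.

Besides the shell and the picture viewer there is one more tool, called after "Request:" as name([rows], argument=value, ...), one row to a line, values as JSON. jog_arm: Moves the arm, as the interface text tells. Its arguments: {"type":"object","properties":{"commands":{"type":"array","items":{"type":"object","properties":{"dp":{"type":"array","items":{"type":"number"}},"roll":{"type":"number"},"hand":{"type":"number"}}}},"squeeze":{"type":"number"}},"required":["commands"]}

```bash
ls; mkdir -p pics
cat > h.py <<'E'
import numpy as np, cv2
from cell import readout, optics, workorder
def save(n,im): cv2.imwrite('pics/'+n,im[:,:,::-1])
def world(cal,u,v,d):
    R=np.array(cal['R']);t=np.array(cal['t'])
    u,v,d=map(np.asarray,(u,v,d))
    c=np.stack([(u-cal['cx'])/cal['fx']*d,(v-cal['cy'])/cal['fy']*d,d],-1)
    return (c-t)@R
E
python3 - <<'E'
from h import *
print(readout.sense())
for n in('top','side'):
    im,d=optics.snapshot(n);c=optics.get_calibration(n)
    save(n+'0.png',im);np.savez('pics/'+n,im=im,d=d,**c);print(n,c,(d>0).mean())
E
```

```text
pics
{'clock': 0.0, 'q': array([-7.46563673e+01,  1.64570607e+01,  9.04220445e+01,  1.20653007e-03,
        7.32607670e+01, -8.59570384e+00]), 'dq': array([-0.01355596, -0.02150385,  0.08085544,  0.10545417, -0.09151551,
       -0.06656376]), 'effort': array([ 7.56532845e-04, -4.05978549e+01, -2.92624784e+01, -3.54960196e-05,
        5.88457537e-03,  2.20653853e-06]), 'tcp_pos': array([ 0.27371692, -0.61621459,  0.20161237]), 'orientation': array([170.93136789,  89.86012301, 104.87035548]), 'contact_force': array([-0.41906207,  0.30446087,  0.52553183]), 'ft_torque': array([-0.04073376, -0.00320291,  0.01166724]), 'finger_gap': 0.08506677430669185}
top {'fx': 392.66967672037254, 'fy': 392.66967672037254, 'cx': 320.23163801565187, 'cy': 201.45557787628843, 'R': array([[ 7.96503876e-03, -9.99967367e-01,  1.35003205e-03],
       [-9.84263088e-01, -8.07827106e-03, -1.76524546e-01],
       [ 1.76529692e-01,  7.72381417e-05, -9.84295312e-01]]), 't': array([0.1195616 , 0.52424465, 0.83504483])} 0.996109375
side {'fx': 368.66328462167974, 'fy': 368.66328462167974, 'cx': 322.78459523631983, 'cy': 196.68612282384655, 'R': array([[ 0.97924533, -0.20139   , -0.02281787],
       [-0.13528278, -0.56563411, -0.81348425],
       [ 0.15092103,  0.79968752, -0.58113916]]), 't': array([-0.48680712,  0.19610126,  0.71963025])} 0.9760390625
```

View pics/top0.png

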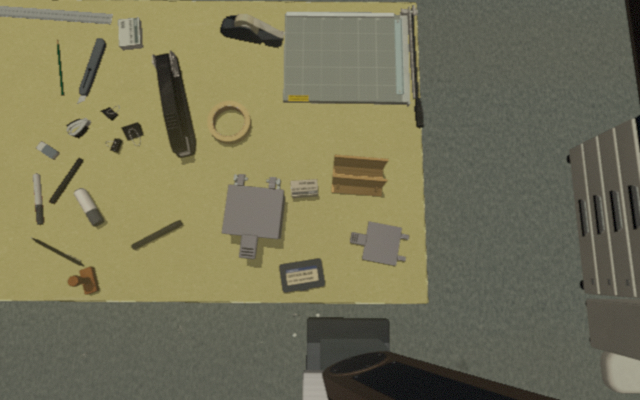

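View pics/side0.png

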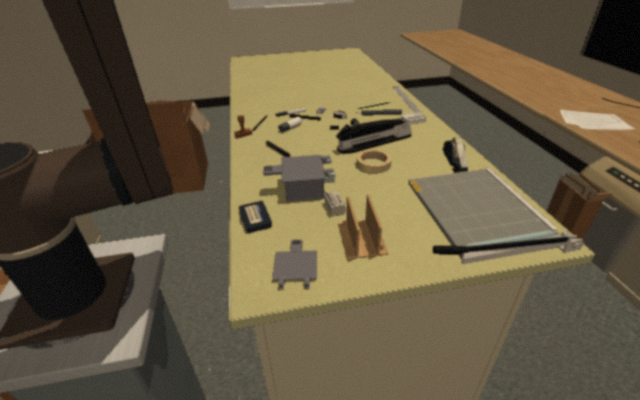

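Top view: box with closed lid about (254,212), tab (248,250), hooks (240,179)/(273,182), staples (304,188), holder (360,175). The small loose lid at (382,243) is a decoy. Next I measure from depth and take an enlarged crop.

Run:
```python
from h import *
f=np.load('pics/top.npz');d=f['d'];c={k:f[k] for k in('fx','fy','cx','cy','R','t')}
v,u=np.mgrid[0:400,0:640];P=world(c,u,v,d)
def reg(n,u0,u1,v0,v1,zl,zh):
    Q=P[v0:v1,u0:u1].reshape(-1,3);m=(Q[:,2]>zl)&(Q[:,2]<zh);Q=Q[m]
    r=cv2.minAreaRect((Q[:,:2]*1000).astype(np.float32))
    print(n,len(Q),'med',np.median(Q,0).round(4),'rect mm',r, 'zpct',np.percentile(Q[:,2],[5,50,95]).round(4));return Q
reg('lid',215,292,165,265,.05,.09)
reg('panel',222,287,186,237,.05,.09)
reg('tab',236,262,241,265,.04,.09)
reg('hookL',230,250,170,183,.03,.09)
reg('hookR',262,285,170,186,.03,.09)
reg('staple',287,322,175,202,.015,.06)
reg('holder',325,392,148,203,.06,.1)
reg('holderall',325,392,148,203,.004,.1)
reg('small',345,412,218,270,.004,.1)
print('table',P[215:235,300:330,2].mean())
im=f['im'];save('crop1.png',cv2.resize(im[140:270,210:410],None,fx=4,fy=4,interpolation=cv2.INTER_CUBIC))
```

```text
lid 3449 med [0.4946 0.2729 0.0666] rect mm ((487.48907470703125, 271.92401123046875), (123.69158172607422, 185.18978881835938), 85.01014709472656) zpct [0.0635 0.0666 0.0708]
panel 2804 med [0.4973 0.2706 0.0663] rect mm ((500.34716796875, 270.9117736816406), (123.91496276855469, 119.27688598632812), 85.29802703857422) zpct [0.0637 0.0663 0.0688]
tab 299 med [0.4145 0.2774 0.0688] rect mm ((414.295654296875, 278.49090576171875), (35.86673355102539, 38.126304626464844), 85.70380401611328) zpct [0.0657 0.0688 0.0716]
hookL 110 med [0.5702 0.3006 0.0709] rect mm ((571.0542602539062, 300.79083251953125), (21.69683265686035, 28.648658752441406), 5.577521324157715) zpct [0.0589 0.0709 0.0747]
hookR 103 med [0.5636 0.2263 0.0706] rect mm ((564.0237426757812, 227.2982940673828), (20.04133415222168, 29.468557357788086), 15.541719436645508) zpct [0.0565 0.0706 0.074 ]
staple 442 med [0.5575 0.1614 0.0308] rect mm ((560.0675659179688, 161.4628143310547), (37.791080474853516, 61.91908645629883), 4.840839862823486) zpct [0.024  0.0308 0.0334]
holder 515 med [0.6103 0.0362 0.0778] rect mm ((593.6481323242188, 35.97088623046875), (119.15656280517578, 52.595462799072266), 85.8025894165039) zpct [0.0622 0.0778 0.0814]
holderall 1874 med [0.5955 0.0373 0.0241] rect mm ((598.0104370117188, 39.903472900390625), (126.84994506835938, 131.89697265625), 3.1553232669830322) zpct [0.0048 0.0241 0.0802]
small 1590 med [ 0.4365 -0.016   0.0102] rect mm ((429.7474365234375, -4.943939208984375), (141.14886474609375, 105.09782409667969), 82.33180236816406) zpct [0.0073 0.0102 0.0138]
table 3.857383147760777e-05
```

View pics/crop1.png

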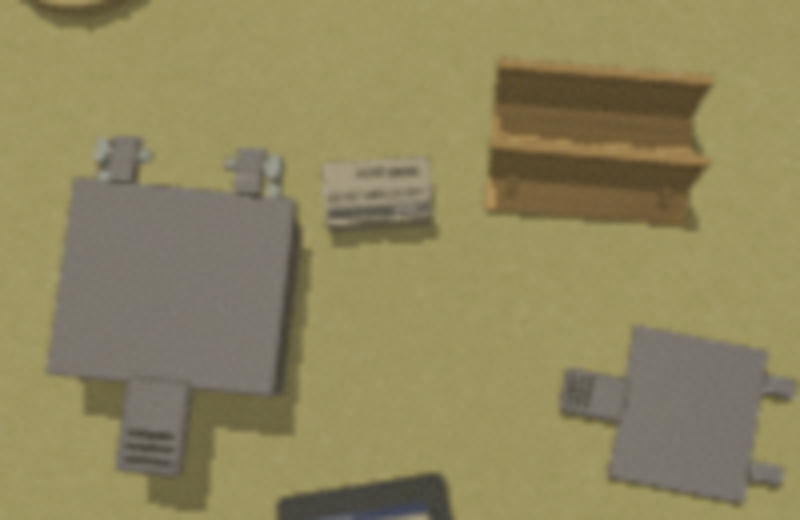

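Crop: lid's tab end is at crop (152,450), hooks at (122,160) and (250,170), and the holder slot lies between the plate tops at rows ~70 and ~150. All heights match the text. Next: a cross-check from the side view, then plan.

Run:
```python
from h import *
from scipy.spatial.transform import Rotation as Ro
for n in('top','side'):
    f=np.load(f'pics/{n}.npz');d=f['d'];c={k:f[k] for k in('fx','fy','cx','cy','R','t')}
    v,u=np.mgrid[0:400,0:640];P=world(c,u,v,d).reshape(-1,3)
    def box(nm,lo,hi):
        m=np.all((P>lo)&(P<hi),1);Q=P[m]
        if len(Q)<5: print(n,nm,len(Q));return
        print(n,nm,len(Q),Q.mean(0).round(4),cv2.minAreaRect((Q[:,:2]*1000).astype(np.float32)),np.percentile(Q[:,2],[5,95]).round(4))
    box('lidtop',[.36,.18,.06],[.62,.36,.085])
    box('tab',[.36,.23,.06],[.43,.33,.085])
    box('hooks',[.555,.18,.06],[.62,.36,.085])
    box('plates',[.53,-.05,.072],[.66,.12,.09])
    box('plateF',[.53,-.05,.072],[.594,.12,.09])
    box('plateB',[.594,-.05,.072],[.66,.12,.09])
    box('base',[.5,-.05,.003],[.7,.12,.012])
    box('staple',[.5,.12,.022],[.62,.2,.05])
s=readout.sense()
R=Ro.from_euler('xyz',s['orientation'],degrees=True).as_matrix();print(R.round(3))
```

```text
top lidtop 3416 [0.4929 0.2711 0.0668] ((486.0439147949219, 272.0440673828125), (123.69170379638672, 182.2861785888672), 85.03419494628906) [0.0638 0.0708]
top tab 282 [0.413  0.2777 0.0688] ((412.75994873046875, 278.1589050292969), (37.53507614135742, 34.41849899291992), 89.892333984375) [0.0657 0.0716]
top hooks 215 [0.5661 0.2716 0.07  ] ((568.08154296875, 270.1944580078125), (24.64838981628418, 112.96659851074219), 0.9419472217559814) [0.063  0.0744]
top plates 360 [0.5932 0.036  0.0787] ((593.6339721679688, 35.778560638427734), (118.23200225830078, 52.595462799072266), 85.8025894165039) [0.0738 0.0816]
top plateF 180 [0.5704 0.0381 0.0788] ((570.7623901367188, 37.541107177734375), (118.0560073852539, 6.666374683380127), 85.94205474853516) [0.0736 0.0817]
top plateB 180 [0.6161 0.0339 0.0786] ((616.3678588867188, 33.66167449951172), (117.33750915527344, 6.939809322357178), 85.8025894165039) [0.0741 0.0814]
top base 964 [0.5868 0.0378 0.006 ] ((600.1701049804688, 33.426944732666016), (166.55064392089844, 198.15390014648438), 89.67756652832031) [0.0033 0.009 ]
top staple 428 [0.558
[... 735 characters left out ...]
0.0739 0.0824]
side plateF 134 [0.5693 0.0305 0.0797] ((570.4392700195312, 36.37101745605469), (118.1907958984375, 6.476098537445068), 85.96770477294922) [0.074  0.0827]
side plateB 143 [0.615  0.0279 0.0792] ((616.1268920898438, 34.37431335449219), (121.16193389892578, 5.916684150695801), 85.48584747314453) [0.0738 0.0822]
side base 1037 [0.5893 0.0219 0.0068] ((600.0859375, 34.14192581176758), (163.74879455566406, 199.36172485351562), 89.57048034667969) [0.0032 0.0094]
side staple 273 [0.558  0.1556 0.0309] ((558.903076171875, 160.61669921875), (35.92482376098633, 66.66104888916016), 3.845515489578247) [0.0235 0.0338]
[[-0.001  0.914  0.406]
 [ 0.002  0.406 -0.914]
 [-1.     0.    -0.002]]
```

Both views agree to ~1 mm: lid yaw −5.0°, hinge ≈ (0.568, 0.265), tab grasp ≈ (0.4086, 0.279, 0.063), slot centre ≈ (0.5935, 0.036). I go round in an arc, because the direct line passes inside the minimum reach.

Request:
jog_arm([
  {"dp":[-4.7,44.2,-31.5],"roll":0.505,"hand":-1},
  {"dp":[-4.7,44.2,-31.5],"roll":0.505,"hand":-1},
  {"dp":[-4.7,44.2,-31.5],"roll":0.505,"hand":-1},
  {"dp":[-4.7,44.2,-31.5],"roll":0.505,"hand":-1},
  {"dp":[-4.7,44.2,-31.5],"roll":0.505,"hand":-1},
  {"dp":[-4.7,44.2,-31.5],"roll":0.505,"hand":-1},
  {"dp":[-4.7,44.2,-31.5],"roll":0.505,"hand":-1},
  {"dp":[-4.7,44.2,-31.5],"roll":0.505,"hand":-1},
  {"dp":[-4.7,44.2,-31.5],"roll":0.505,"hand":-1},
  {"dp":[-4.7,44.2,-31.5],"roll":0.505,"hand":-1},
  {"dp":[-4.7,44.2,-31.5],"roll":0.505,"hand":-1},
  {"dp":[-4.7,44.2,-31.5],"roll":0.505,"hand":-1},
], squeeze=40)

```text
clock: 1.1
tcp_pos: [0.5277, -0.1859, 0.2459]
orientation: [-113.6, 90.0, 151.4]
contact_force: [1.2, 0.0, -0.8]
finger_gap: 0.0854
```

Request:
jog_arm([
  {"dp":[9.5,-15.9,-45.3],"roll":0,"hand":-1},
  {"dp":[9.5,-15.9,-45.3],"roll":0,"hand":-1},
  {"dp":[9.5,-15.9,-45.3],"roll":0,"hand":-1},
  {"dp":[9.5,-15.9,-45.3],"roll":0,"hand":-1},
  {"dp":[9.5,-15.9,-45.3],"roll":0,"hand":-1},
  {"dp":[9.5,-15.9,-45.3],"roll":0,"hand":-1},
  {"dp":[9.5,-15.9,-45.3],"roll":0,"hand":-1},
  {"dp":[9.5,-15.9,-45.3],"roll":0,"hand":-1},
  {"dp":[9.5,-15.9,-45.3],"roll":0,"hand":-1},
  {"dp":[9.5,-15.9,-45.3],"roll":0,"hand":-1},
  {"dp":[9.5,-15.9,-45.3],"roll":0,"hand":-1},
  {"dp":[9.5,-15.9,-45.3],"roll":0,"hand":-1},
])

```text
clock: 2.1
tcp_pos: [0.4065, 0.2794, 0.1501]
orientation: [-90.7, 89.9, 174.4]
contact_force: [0.7, 0.5, 1.0]
finger_gap: 0.0856
```

```bash
cat >> h.py <<'E'
def tool():
    from scipy.spatial.transform import Rotation as Ro
    s=readout.sense();return s,Ro.from_euler('xyz',s['orientation'],degrees=True).as_matrix()
def dp(target):
    s,R=tool();return (R.T@(np.array(target)-s['tcp_pos'])*100).round(2)
E
python3 - <<'E'
from h import *
optics.get_calibration('wrist')
c=optics.get_calibration('wrist');im,d=optics.snapshot('wrist')
s,R=tool();print(s['q'].round(1),s['tcp_pos'],R.round(3),dp([.4086,.2789,.041]),dp([.4086,.2789,.09]))
save('w1.png',im);np.savez('pics/w1',im=im,d=d,**c);print(c)
E
```

```text
[ 23.   -3.7 118.2   0.2  65.7 117.7] [0.40469102 0.28251262 0.14899265] [[-0.004  0.997 -0.083]
 [ 0.002 -0.083 -0.997]
 [-1.    -0.004 -0.002]] [10.8   0.46  0.35] [5.9  0.44 0.34]
{'fx': 309.70691628693146, 'fy': 309.70691628693146, 'cx': 325.25685647707553, 'cy': 198.57739457789253, 'R': array([[-0.086486  , -0.99625218,  0.00132784],
       [-0.94823305,  0.08272606,  0.30661128],
       [-0.305572  ,  0.02525848, -0.95183389]]), 't': array([0.3114305 , 0.33758348, 0.4476704 ])}
```

View pics/w1.png

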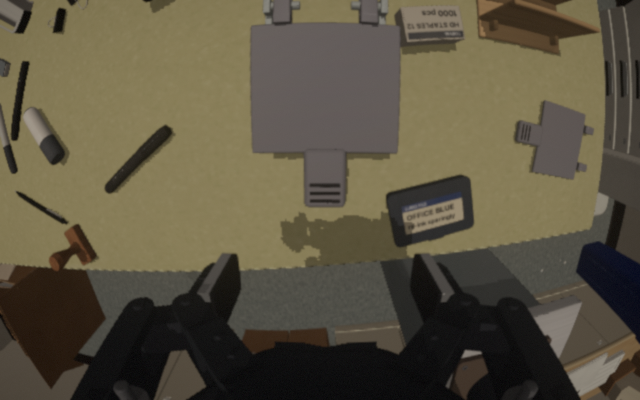

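Wrist view: tab at (324,178), its end edge from (306,205) to (343,205), centred between the finger pads (~220 and ~430). I'll check it numerically.

```bash
cat >> h.py <<'E'
def wworld(c,u,v,d):
    x=(u-c['cx'])/c['fx'];y=(v-c['cy'])/c['fy'];r=np.hypot(x,y)
    k=np.tan(r)/np.maximum(r,1e-9);cam=np.stack([x*k*d,y*k*d,d],-1)
    return (cam-np.array(c['t']))@np.array(c['R'])
E
python3 - <<'E'
from h import *
f=np.load('pics/w1.npz');d=f['d'];c={k:f[k] for k in('fx','fy','cx','cy','R','t')}
v,u=np.mgrid[0:400,0:640];P=wworld(c,u,v,d)
Q=P[160:215,295:355].reshape(-1,3);Q=Q[(Q[:,2]>.055)&(Q[:,2]<.085)]
print(len(Q),np.median(Q,0),cv2.minAreaRect((Q[:,:2]*1000).astype(np.float32)),Q.min(0),Q.max(0))
Q=P[22:210,245:402].reshape(-1,3);Q=Q[(Q[:,2]>.055)&(Q[:,2]<.085)]
print(cv2.minAreaRect((Q[:,:2]*1000).astype(np.float32)))
s,R=tool();print(s['tcp_pos'],dp([.4086,.2789,.041]),dp([.4086,.2789,.09]))
E
```

```text
1996 [0.41676782 0.2770385  0.07018571] ((415.4592590332031, 277.018798828125), (35.76668930053711, 42.54076385498047), 84.20777893066406) [0.39375653 0.25758908 0.06541894] [0.43761277 0.29593316 0.0728764 ]
((474.9486083984375, 272.053955078125), (124.61249542236328, 161.70372009277344), 84.91242980957031)
[0.40469102 0.28251262 0.14899265] [10.8   0.46  0.35] [5.9  0.44 0.34]
```

Request:
jog_arm([
  {"dp":[3,0.4,0.4],"roll":0,"hand":-1},
  {"dp":[5,0.4,0.4],"roll":0,"hand":-1},
  {"dp":[6.5,0.4,0.4],"roll":0,"hand":-1},
  {"dp":[7.5,0.4,0.4],"roll":0,"hand":-1},
  {"dp":[8.5,0.4,0.4],"roll":0,"hand":-1},
  {"dp":[9.5,0.4,0.4],"roll":0,"hand":-1},
  {"dp":[10.3,0.4,0.4],"roll":0,"hand":-1},
  {"dp":[10.8,0.4,0.4],"roll":0,"hand":-1},
  {"dp":[10.8,0.4,0.4],"roll":0,"hand":-1},
  {"dp":[10.8,0.4,0.4],"roll":0,"hand":-1},
])

```text
clock: 2.98
tcp_pos: [0.4123, 0.2727, 0.0433]
orientation: [125.8, 90.0, 30.8]
contact_force: [-0.4, -0.3, -0.4]
finger_gap: 0.0856
```

Run:
```python
from h import *
im,d=optics.snapshot('wrist');s,R=tool()
print(s['tcp_pos'],R.round(3),dp([.4085,.2783,.041]),s['contact_force'])
save('w2.png',im)
```

```text
[0.41257963 0.27287868 0.04369377] [[ 0.001  0.996 -0.087]
 [ 0.    -0.087 -0.996]
 [-1.     0.001 -0.001]] [ 0.27 -0.45 -0.5 ] [ 0.00247756 -0.11387807  0.35545061]
```

View pics/w2.png

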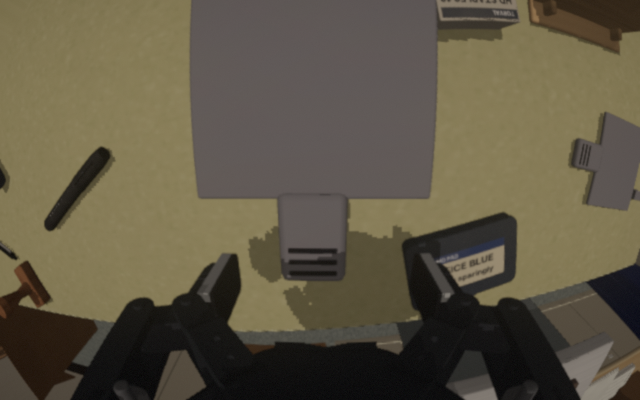

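Tab centred at (313,240) against a finger middle of ~(325), so it is ~5 mm to the left, consistent with the readout. Correct this and close.

Request:
jog_arm([
  {"dp":[0.25,-0.45,-0.55],"roll":0,"hand":-1},
  {"dp":[0.25,-0.45,-0.55],"roll":0,"hand":-1},
  {"dp":[0.25,-0.45,-0.55],"roll":0,"hand":-1},
  {"dp":[0.25,-0.45,-0.55],"roll":0,"hand":0},
  {"dp":[0.25,-0.45,-0.55],"roll":0,"hand":0.3},
  {"dp":[0.25,-0.45,-0.55],"roll":0,"hand":1},
  {"dp":[0.25,-0.45,-0.55],"roll":0,"hand":1},
  {"dp":[0.25,-0.45,-0.55],"roll":0,"hand":1},
  {"dp":[0.25,-0.45,-0.55],"roll":0,"hand":1},
  {"dp":[0.25,-0.45,-0.55],"roll":0,"hand":1},
  {"dp":[0.25,-0.45,-0.55],"roll":0,"hand":1},
  {"dp":[0.25,-0.45,-0.55],"roll":0,"hand":1},
], squeeze=30)

```text
clock: 4.03
tcp_pos: [0.4082, 0.2786, 0.0408]
orientation: [113.4, 90.0, 18.4]
contact_force: [-0.7, 0.2, 0.7]
finger_gap: -0.0002
```

Run:
```python
from h import *
s,R=tool();print(s['clock'],s['tcp_pos'],s['contact_force'],s['finger_gap'],R.round(3))
# arc in tool cm: y=along box x, x=down
h=np.array([.568,.2649,.063]); ux=np.array([.9962,-.0872,0])
g=s['tcp_pos']+[0,0,0.022]
r0=ux@(g-h);z0=g[2]-h[2];rad=np.hypot(r0,z0);a0=np.arctan2(z0,-r0);print(r0,z0,rad,a0)
for a in range(0,93,3):
    t=a0+np.radians(a);print(a,[round(-100*(rad*np.sin(t)-z0),2),round(100*(-rad*np.cos(t)-r0),2)])
```

```text
4.0333 [0.40819941 0.27862057 0.040785  ] [-0.71233725  0.18869907  0.68179959] -0.00016213524631877917 [[ 0.     0.996 -0.087]
 [ 0.    -0.087 -0.996]
 [-1.     0.    -0.   ]]
-0.16038977910621155 -0.00021499645061731631 0.1603899232034641 -0.001340461487285521
0 [np.float64(-0.0), np.float64(0.0)]
3 [np.float64(-0.84), np.float64(0.02)]
6 [np.float64(-1.68), np.float64(0.09)]
9 [np.float64(-2.51), np.float64(0.19)]
12 [np.float64(-3.34), np.float64(0.35)]
15 [np.float64(-4.15), np.float64(0.54)]
18 [np.float64(-4.96), np.float64(0.78)]
21 [np.float64(-5.75), np.float64(1.06)]
24 [np.float64(-6.53), np.float64(1.38)]
27 [np.float64(-7.28), np.float64(1.74)]
30 [np.float64(-8.02), np.float64(2.14)]
33 [np.float64(-8.74), np.float64(2.58)]
36 [np.float64(-9.43), np.float64(3.05)]
39 [np.float64(-10.1), np.float64(3.56)]
42 [np.float64(-10.74), np.float64(4.11)]
45 [np.float64(-11.35), np.float64(4.68)]
48 [np.float64(-11.93), np.float64(5.29)]
51 [np.float64(-12.47), np.float64(5.93)]
54 [np.float64(-12.98), np.float64(6.59)]
57 [np.float64(-13.46), np.float64(7.29)]
60 [np.float64(-13.9), np.float64(8.0)]
63 [np.float64(-14.3), np.float64(8.74)]
66 [np.float64(-14.67), np.float64(9.5)]
69 [np.float64(-14.99), np.float64(10.27)]
72 [np.float64(-15.27), np.float64(11.06)]
75 [np.float64(-15.51), np.float64(11.87)]
78 [np.float64(-15.71), np.float64(12.68)]
81 [np.float64(-15.86), np.float64(13.51)]
84 [np.float64(-15.97), np.float64(14.34)]
87 [np.float64(-16.04), np.float64(15.18)]
90 [np.float64(-16.06), np.float64(16.02)]
```

The fingers shut on nothing. Look.

Run:
```python
from h import *
im,d=optics.snapshot('wrist');im2,d2=optics.snapshot('side');c2=optics.get_calibration('side')
save('w3.png',np.vstack([im[100:400,:],cv2.resize(im2[100:250,200:400],(640,480))[60:360]]))
P=world(c2,*np.meshgrid(np.arange(640),np.arange(400)),d2).reshape(-1,3)
Q=P[np.all((P>[.42,.18,.05])&(P<[.62,.36,.085]),1)];print(len(Q),np.percentile(Q[:,2],[5,50,95]))
s,R=tool();print(s['tcp_pos'],s['finger_gap'])
```

```text
1477 [0.05484166 0.06720231 0.07114267]
[0.40821856 0.27859301 0.04077673] -0.00022606645377450484
```

View pics/w3.png

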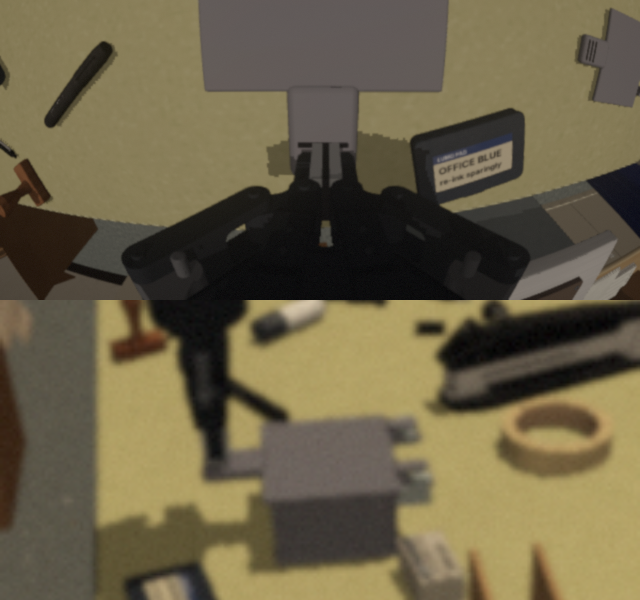

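Run:
```python
from h import *
for n in ('side','wrist','top'):
    c=optics.get_calibration(n);im,d=optics.snapshot(n);np.savez('pics/x'+n,im=im,d=d,**c)
    u,v=np.meshgrid(np.arange(640),np.arange(400))
    P=(wworld if n=='wrist' else world)(c,u,v,d).reshape(-1,3);C=im.reshape(-1,3)
    m=np.all((P>[.36,.24,.02])&(P<[.445,.32,.13]),1)&(d.ravel()>0)
    print(n,m.sum())
    Q=P[m];U=u.ravel()[m];V=v.ravel()[m]
    for z in np.arange(.03,.13,.008):
        k=(Q[:,2]>=z)&(Q[:,2]<z+.008)
        if k.sum(): print(round(z,3),k.sum(),Q[k].min(0).round(3),Q[k].max(0).round(3),'px',U[k].min(),U[k].max(),V[k].min(),V[k].max(),C[m][k].mean(0).round())
```

```text
side 288
0.054 12 [0.397 0.26  0.059] [0.439 0.265 0.061] px 264 280 173 175 [107.  96.  69.]
0.062 85 [0.395 0.241 0.062] [0.445 0.296 0.07 ] px 263 283 165 175 [89. 81. 71.]
0.07 73 [0.396 0.258 0.07 ] [0.443 0.291 0.078] px 263 281 165 172 [97. 89. 79.]
0.078 21 [0.397 0.262 0.079] [0.42  0.286 0.086] px 263 271 162 168 [69. 64. 53.]
0.086 23 [0.397 0.262 0.086] [0.416 0.274 0.094] px 262 270 162 166 [52. 48. 39.]
0.094 29 [0.397 0.262 0.095] [0.418 0.275 0.102] px 262 270 159 163 [55. 51. 42.]
0.102 8 [0.4   0.264 0.102] [0.413 0.267 0.108] px 263 268 159 160 [32. 29. 27.]
0.11 4 [0.405 0.249 0.117] [0.42  0.283 0.118] px 265 270 151 158 [42. 38. 28.]
0.118 30 [0.393 0.243 0.118] [0.421 0.287 0.126] px 260 270 150 158 [40. 38. 28.]
0.126 2 [0.394 0.241 0.127] [0.413 0.241 0.13 ] px 260 268 156 156 [58. 54. 36.]
wrist 13783
0.062 2388 [0.398 0.24  0.065] [0.445 0.303 0.07 ] px 267 393 181 274 [92. 85. 81.]
0.07 2505 [0.4   0.258 0.07 ] [0.445 0.295 0.078] px 289 357 188 272 [92. 85. 83.]
0.078 408 [0.413 0.263 0.078] [0.419 0.289 0.086] px 297 354 245 261 [49. 47. 43.]
0.086 505 [0.412 0.263 0.086] [0.419 0.29  0.094] px 295 355 253 270 [47. 44. 41.]
0.094 567 [0.412 0.263 0.094] [0.419 0.29  0.102] px 293 357 260 279 [47. 44. 41.]
0.102 649 [0.396 0.261 0.102] [0.42  0.292 0.11 ] px 286 364 271 320 [42. 39. 36.]
0.11 1245 [0.395 0.244 0.11 ] [0.423 0.308 0.118] px 241 409 279 336 [28. 26. 23.]
0.118 2984 [0.395 0.24  0.118] [0.424 0.315 0.126] px 221 425 286 345 [23. 22. 20.]
0.126 2532 [0.396 0.24  0.126] [0.424 0.317 0.13 ] px 209 428 300 350 [22. 21. 19.]
top 17
0.054 1 [0.441 0.245 0.061] [0.441 0.245 0.061] px 264 264 237 237 [111. 105.  93.]
0.062 16 [0.441 0.24  0.064] [0.445 0.256 0.069] px 259 266 235 237 [120. 114. 106.]
```

Run:
```python
from h import *
a=np.load('pics/xwrist.npz');b=np.load('pics/xside.npz')
A=cv2.resize(a['im'][180:300,260:390],(520,480),interpolation=cv2.INTER_CUBIC)
B=cv2.resize(b['im'][145:190,255:281],(277,480),interpolation=cv2.INTER_CUBIC)
save('w4.png',np.clip(np.hstack([A,B])*1.6,0,255).astype(np.uint8))
d=a['d'];c={k:a[k] for k in('fx','fy','cx','cy','R','t')}
u,v=np.meshgrid([300,310,318,326,334,342,350],range(236,275,3));P=wworld(c,u,v,d[v,u])
for i in range(len(P)): print(v[i,0],[tuple((p*1000).round().astype(int)) for p in P[i]])
```

```text
236 [(np.int64(421), np.int64(288), np.int64(70)), (np.int64(421), np.int64(283), np.int64(70)), (np.int64(421), np.int64(279), np.int64(71)), (np.int64(420), np.int64(275), np.int64(70)), (np.int64(420), np.int64(271), np.int64(71)), (np.int64(419), np.int64(267), np.int64(70)), (np.int64(419), np.int64(263), np.int64(70))]
239 [(np.int64(420), np.int64(289), np.int64(71)), (np.int64(419), np.int64(284), np.int64(70)), (np.int64(419), np.int64(279), np.int64(71)), (np.int64(418), np.int64(275), np.int64(70)), (np.int64(418), np.int64(271), np.int64(70)), (np.int64(418), np.int64(267), np.int64(71)), (np.int64(417), np.int64(263), np.int64(71))]
242 [(np.int64(418), np.int64(289), np.int64(71)), (np.int64(418), np.int64(284), np.int64(71)), (np.int64(419), np.int64(279), np.int64(75)), (np.int64(418), np.int64(275), np.int64(74)), (np.int64(418), np.int64(271), np.int64(74)), (np.int64(416), np.int64(267), np.int64(71)), (np.int64(416), np.int64(263), np.int64(71))]
245 [(np.int64(416), np.int64(289), np.int64(71)), (np.int64(416), np.int64(284), np.int64(71)), (np.int64(419), np.int
[... 2458 characters left out ...]
64(413), np.int64(265), np.int64(91))]
269 [(np.int64(415), np.int64(287), np.int64(94)), (np.int64(419), np.int64(282), np.int64(100)), (np.int64(419), np.int64(279), np.int64(101)), (np.int64(418), np.int64(276), np.int64(100)), (np.int64(418), np.int64(272), np.int64(100)), (np.int64(414), np.int64(269), np.int64(94)), (np.int64(413), np.int64(265), np.int64(94))]
272 [(np.int64(415), np.int64(287), np.int64(96)), (np.int64(420), np.int64(282), np.int64(104)), (np.int64(419), np.int64(279), np.int64(103)), (np.int64(419), np.int64(276), np.int64(103)), (np.int64(418), np.int64(272), np.int64(103)), (np.int64(413), np.int64(269), np.int64(96)), (np.int64(414), np.int64(265), np.int64(97))]
```

View pics/w4.png

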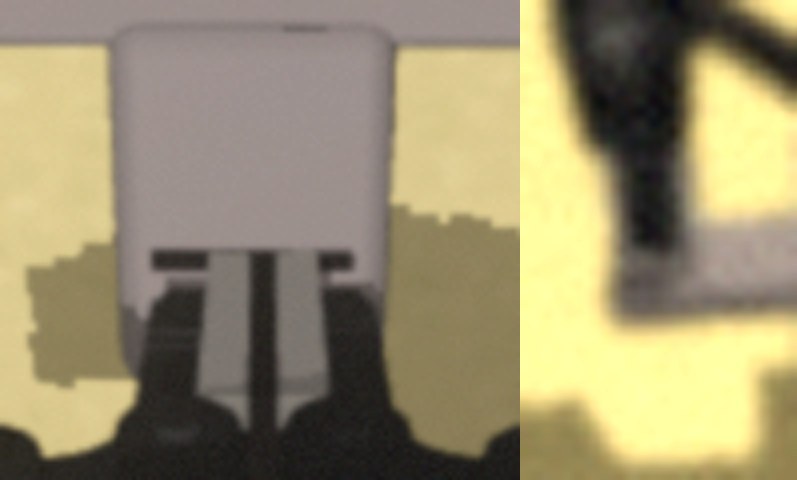

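Pads' front face is visible at x≈0.418 down to z≈0.07 right on top of the tab, and the tips are hidden. So either the real tips stand higher than the readout says or something odd happened. Open and measure the tip heights.

Request:
jog_arm([
  {"dp":[0,0,0],"roll":0,"hand":-1},
  {"dp":[0,0,0],"roll":0,"hand":-1},
  {"dp":[0,0,0],"roll":0,"hand":-1},
  {"dp":[0,0,0],"roll":0,"hand":-1},
  {"dp":[0,0,0],"roll":0,"hand":-1},
  {"dp":[0,0,0],"roll":0,"hand":-1},
  {"dp":[0,0,0],"roll":0,"hand":-1},
  {"dp":[0,0,0],"roll":0,"hand":-1},
])

```text
clock: 4.95
tcp_pos: [0.4079, 0.2785, 0.0406]
orientation: [-64.9, 90.0, -159.9]
contact_force: [-0.4, -0.1, 0.1]
finger_gap: 0.0855
```

```bash
cat > tips.py <<'E'
from h import *
c=optics.get_calibration('wrist');im,d=optics.snapshot('wrist');s,R=tool();print(s['tcp_pos'],s['finger_gap'])
u,v=np.meshgrid(np.arange(640),np.arange(400));P=wworld(c,u,v,d)
T=(P-s['tcp_pos'])@R*1000   # tool frame mm
for nm,k in(('L',slice(190,300)),('R',slice(350,460))):
    Q=T[180:400,k].reshape(-1,3);Q=Q[(Q[:,0]<25)&(Q[:,0]>-60)&(abs(Q[:,1])<25)&(abs(Q[:,2])<70)]
    for x in range(-60,25,6):
        q=Q[(Q[:,0]>=x)&(Q[:,0]<x+6)]
        if len(q)>3: print(nm,x,len(q),q.min(0).round(),q.max(0).round())
E
python3 tips.py
```

```text
[0.4080078  0.27854972 0.04060246] 0.08527117748504555
L -60 340 [-60. -11. -55.] [-54.  11. -40.]
L -54 268 [-54. -12. -54.] [-48.  11. -40.]
L -48 137 [-48. -12. -47.] [-42.  11. -40.]
L -36 111 [-31. -10. -16.] [-30.  25. -11.]
L -30 581 [-30. -13. -18.] [-25.  25. -11.]
R -60 353 [-60. -12.  44.] [-54.  11.  59.]
R -54 265 [-54. -12.  44.] [-48.  11.  58.]
R -48 128 [-48. -12.  44.] [-42.  11.  52.]
R -36 38 [-31.  -9.  14.] [-30.  25.  17.]
R -30 408 [-30. -12.  14.] [-25.  25.  19.]
R 18 34 [ 22. -25.  66.] [ 24. -19.  70.]
R 24 13 [ 24. -24.  66.] [ 25. -19.  70.]
```

Measured in the tool frame, the open fingertips end 42 mm behind the reported TCP, where the text implies 13. So the fingers are ~29 mm shorter than the readout suggests. This fits them closing just above the tab top, at ~0.07. I'll go 29 mm deeper, stepwise, and watch the force.

Request:
jog_arm([
  {"dp":[0.6,0,-0.15],"roll":0,"hand":-1},
  {"dp":[1.2,0,-0.15],"roll":0,"hand":-1},
  {"dp":[1.8,0,-0.15],"roll":0,"hand":-1},
  {"dp":[2.3,0,-0.15],"roll":0,"hand":-1},
  {"dp":[2.6,0,-0.15],"roll":0,"hand":-1},
  {"dp":[2.9,0,-0.15],"roll":0,"hand":-1},
  {"dp":[2.9,0,-0.15],"roll":0,"hand":-1},
  {"dp":[2.9,0,-0.15],"roll":0,"hand":-1},
])

```text
clock: 5.67
tcp_pos: [0.4081, 0.28, 0.0115]
orientation: [-65.9, 90.0, -160.9]
contact_force: [0.2, 0.0, -1.0]
finger_gap: 0.0856
```

```bash
python3 tips.py; python3 -c "
from h import *;print(readout.sense()['contact_force'])"
```

```text
[0.408344   0.28012495 0.01175416] 0.08511063627631972
L -60 1392 [-60. -13. -54.] [-54.  25.  -9.]
L -54 275 [-54. -12. -54.] [-48.  11. -40.]
L -48 141 [-48. -12. -48.] [-42.  11. -40.]
L 6 3023 [  8. -25. -70.] [ 12.  11. -26.]
L 12 20 [ 12. -20. -70.] [ 13.   9. -30.]
R -60 1496 [-60. -13.  12.] [-54.  25.  59.]
R -54 271 [-54. -12.  20.] [-48.  19.  58.]
R -48 139 [-48. -12.  44.] [-42.  10.  51.]
R 6 2789 [  8. -25.  30.] [12. 11. 70.]
R 12 6 [ 12. -16.  33.] [13.  8. 58.]
[-0.17694774 -0.24653703  1.02257798]
```

Request:
jog_arm([
  {"dp":[0,0,0],"roll":0,"hand":0},
  {"dp":[0,0,0],"roll":0,"hand":0},
  {"dp":[0,0,0],"roll":0,"hand":0.3},
  {"dp":[0,0,0],"roll":0,"hand":1},
  {"dp":[0,0,0],"roll":0,"hand":1},
  {"dp":[0,0,0],"roll":0,"hand":1},
  {"dp":[0,0,0],"roll":0,"hand":1},
  {"dp":[0,0,0],"roll":0,"hand":1},
], squeeze=30)

```text
clock: 6.38
tcp_pos: [0.4083, 0.2801, 0.0119]
orientation: [98.3, 90.0, 3.3]
contact_force: [-1.1, -0.6, 2.3]
finger_gap: 0.0355
```

Run:
```python
from h import *
s,R=tool();print(s['clock'],s['tcp_pos'],s['contact_force'],s['finger_gap'],R.round(3))
```

```text
6.3833 [0.40833235 0.28010186 0.01192111] [-1.09257684 -0.60657964  2.30491387] 0.035534911591081124 [[ 0.     0.996 -0.087]
 [ 0.    -0.087 -0.996]
 [-1.     0.    -0.   ]]
```

Gripped (35.5 mm). Swing along the arc.

Request:
jog_arm([
  {"dp":[-0.84,0.02,0],"roll":0,"hand":1},
  {"dp":[-1.68,0.09,0],"roll":0,"hand":1},
  {"dp":[-2.51,0.19,0],"roll":0,"hand":1},
  {"dp":[-3.34,0.35,0],"roll":0,"hand":1},
  {"dp":[-4.15,0.54,0],"roll":0,"hand":1},
  {"dp":[-4.96,0.78,0],"roll":0,"hand":1},
  {"dp":[-5.75,1.06,0],"roll":0,"hand":1},
  {"dp":[-6.53,1.38,0],"roll":0,"hand":1},
  {"dp":[-7.28,1.74,0],"roll":0,"hand":1},
  {"dp":[-8.02,2.14,0],"roll":0,"hand":1},
  {"dp":[-8.02,2.14,0],"roll":0,"hand":1},
])

```text
clock: 7.3
tcp_pos: [0.4313, 0.2786, 0.094]
orientation: [115.3, 89.8, 20.3]
contact_force: [-1.0, 0.5, -1.7]
finger_gap: 0.0355
```

Run:
```python
from h import *
s,R=tool();print(s['clock'],s['tcp_pos'],s['contact_force'],s['finger_gap'])
im,d=optics.snapshot('side');save('s2.png',cv2.resize(im[80:260,180:420],(800,600)))
c=optics.get_calibration('side')
P=world(c,*np.meshgrid(np.arange(640),np.arange(400)),d).reshape(-1,3)
ux=np.array([.9962,-.0872,0]);h=np.array([.568,.2649,.063])
a=(P-h)@ux;b=(P-h)@np.array([.0872,.9962,0])
m=(abs(b)<.058)&(a>-.13)&(a<-.02)&(P[:,2]>.067)&(P[:,2]<.15)
print(m.sum(),np.polyfit(a[m],P[m,2]-.063,1))
```

```text
7.3 [0.43134534 0.278561   0.09398364] [-0.95132893  0.49157408 -1.68691596] 0.03549236939302283
863 [-0.57899351  0.00554629]
```

View pics/s2.png

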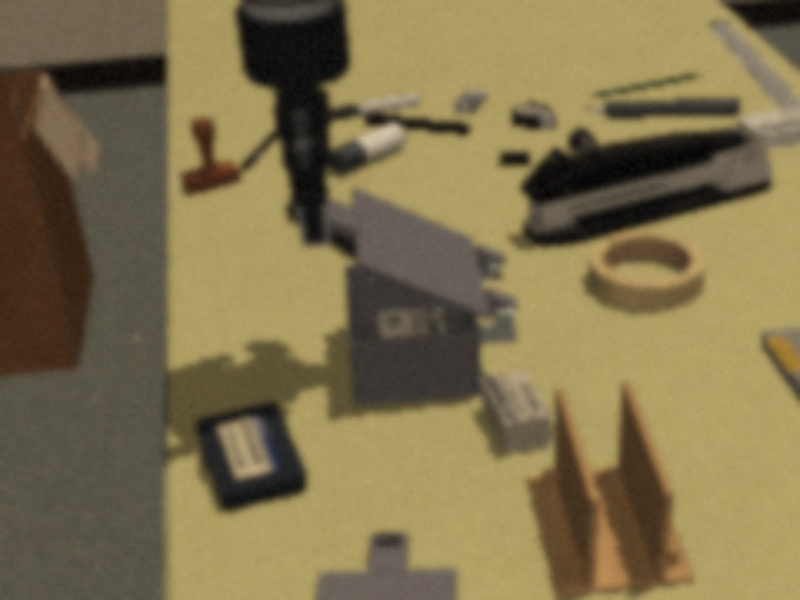

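The picture shows the lid opened with its hooks on the pins (~(490,260),(500,300)). The fitted angle is 30.1°, as commanded. Continue.

Request:
jog_arm([
  {"dp":[-0.72,0.44,0],"roll":0,"hand":1},
  {"dp":[-1.41,0.91,0],"roll":0,"hand":1},
  {"dp":[-2.08,1.42,0],"roll":0,"hand":1},
  {"dp":[-2.72,1.97,0],"roll":0,"hand":1},
  {"dp":[-3.33,2.54,0],"roll":0,"hand":1},
  {"dp":[-3.91,3.15,0],"roll":0,"hand":1},
  {"dp":[-4.45,3.79,0],"roll":0,"hand":1},
  {"dp":[-4.96,4.45,0],"roll":0,"hand":1},
  {"dp":[-5.44,5.15,0],"roll":0,"hand":1},
  {"dp":[-5.88,5.86,0],"roll":0,"hand":1},
  {"dp":[-6.28,6.6,0],"roll":0,"hand":1},
  {"dp":[-6.65,7.36,0],"roll":0,"hand":1},
])

```text
clock: 8.35
tcp_pos: [0.5034, 0.2718, 0.1586]
orientation: [-87.0, 90.0, 178.0]
contact_force: [-0.8, -0.0, -3.8]
finger_gap: 0.0354
```

Request:
jog_arm([
  {"dp":[-0.32,0.77,0],"roll":0,"hand":1},
  {"dp":[-0.6,1.56,0],"roll":0,"hand":1},
  {"dp":[-0.84,2.37,0],"roll":0,"hand":1},
  {"dp":[-1.04,3.18,0],"roll":0,"hand":1},
  {"dp":[-1.19,4.01,0],"roll":0,"hand":1},
  {"dp":[-1.3,4.84,0],"roll":0,"hand":1},
  {"dp":[-1.37,5.68,0],"roll":0,"hand":1},
  {"dp":[-1.39,6.52,0],"roll":0,"hand":1},
  {"dp":[-1.39,6.52,0],"roll":0,"hand":1},
  {"dp":[-1.39,6.52,0],"roll":0,"hand":1},
])

```text
clock: 9.18
tcp_pos: [0.5691, 0.266, 0.1726]
orientation: [95.3, 89.9, 0.3]
contact_force: [-0.0, 0.4, -1.9]
finger_gap: 0.0356
```

```bash
cat > lid.py <<'E'
from h import *
import sys
s,R=tool();print(s['clock'],s['tcp_pos'],s['contact_force'],s['finger_gap'])
im,d=optics.snapshot('side');c=optics.get_calibration('side')
if len(sys.argv)>1: save(sys.argv[1],cv2.resize(im[80:260,180:420],(800,600)))
P=world(c,*np.meshgrid(np.arange(640),np.arange(400)),d).reshape(-1,3)
ux=np.array([.9962,-.0872,0]);uy=np.array([.0872,.9962,0]);g=s['tcp_pos']
a=(P-g)@ux;b=(P-g)@uy
z=P[:,2]-g[2]
m=(abs(b)<.075)&(abs(a)<.06)&(z>-.155)&(z<.005)   # panel below the grip
for z0 in np.arange(-.15,.05,.02):
    k=(abs(b)<.075)&(abs(a)<.06)&(z>z0)&(z<z0+.02)
    if k.sum()>3: print(z0.round(2),(z0+g[2]).round(3),k.sum(),'a',np.percentile(a[k],[3,50,97]).round(4),'b',np.percentile(b[k],[3,97]).round(4))
E
python3 lid.py s3.png
```

```text
9.1833 [0.56913396 0.26598014 0.17257019] [-0.00409089  0.41233767 -1.94849012] 0.03560216277178182
-0.15 0.023 232 a [-0.0588 -0.0436 -0.0227] b [-0.0626  0.0583]
-0.13 0.043 332 a [-0.0579 -0.0258  0.002 ] b [-0.0616  0.058 ]
-0.11 0.063 87 a [-0.0233 -0.0044  0.0088] b [-0.0609  0.0345]
-0.09 0.083 40 a [-0.0108 -0.0031  0.001 ] b [-0.0642  0.0525]
-0.07 0.103 64 a [-0.0107 -0.0053  0.0012] b [-0.0626  0.0533]
-0.05 0.123 70 a [-0.0121 -0.0051  0.0014] b [-0.0629  0.0523]
-0.03 0.143 61 a [-0.0123 -0.0071 -0.0008] b [-0.0629  0.052 ]
-0.01 0.163 100 a [-0.0129 -0.0078 -0.0007] b [-0.0629  0.0491]
0.01 0.183 61 a [-0.0084 -0.0035  0.003 ] b [-0.063   0.0097]
0.03 0.203 72 a [-0.0098 -0.003   0.0095] b [-0.0322  0.0196]
```

View pics/s3.png

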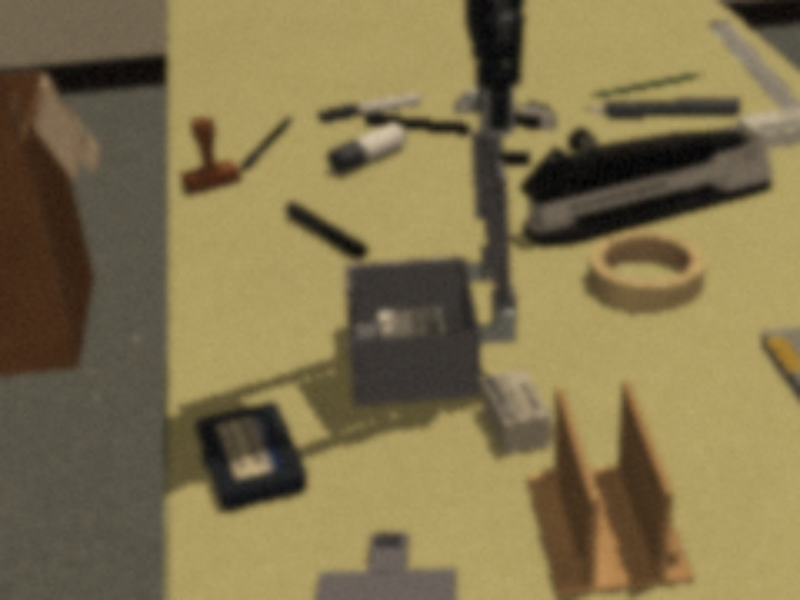

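Lid stands upright on the pins (panel at ~(492,215), hooks at (500,300)). Lift straight up.

Request:
jog_arm([
  {"dp":[-0.4,0,0],"roll":0,"hand":1},
  {"dp":[-0.8,0,0],"roll":0,"hand":1},
  {"dp":[-1.2,0,0],"roll":0,"hand":1},
  {"dp":[-1.6,0,0],"roll":0,"hand":1},
  {"dp":[-2.1,0,0],"roll":0,"hand":1},
  {"dp":[-2.7,0,0],"roll":0,"hand":1},
  {"dp":[-3.4,0,0],"roll":0,"hand":1},
  {"dp":[-4.2,0,0],"roll":0,"hand":1},
  {"dp":[-5.2,0,0],"roll":0,"hand":1},
  {"dp":[-6.2,0,0],"roll":0,"hand":1},
  {"dp":[-7,0,0],"roll":0,"hand":1},
  {"dp":[-7,0,0],"roll":0,"hand":1},
])

```text
clock: 10.23
tcp_pos: [0.5691, 0.2665, 0.2456]
orientation: [111.0, 89.7, 16.0]
contact_force: [-0.3, 0.2, -1.4]
finger_gap: 0.035
```

```bash
python3 lid.py; python3 -c "
from h import *
print(dp([.5935,.037,.243]))"
```

```text
10.2333 [0.56909595 0.26650939 0.24562522] [-0.27620732  0.18945456 -1.35180099] 0.0349867902340331
-0.13 0.116 20 a [-0.0082 -0.0057  0.0093] b [-0.0433  0.0299]
-0.11 0.136 60 a [-0.0084 -0.0043  0.0095] b [-0.059   0.0405]
-0.09 0.156 41 a [-0.0092 -0.0027  0.0017] b [-0.0643  0.0503]
-0.07 0.176 86 a [-0.0112 -0.0044  0.002 ] b [-0.0627  0.0534]
-0.05 0.196 80 a [-0.0111 -0.006  -0.0001] b [-0.0631  0.0533]
-0.03 0.216 69 a [-0.0122 -0.006   0.    ] b [-0.0626  0.0538]
-0.01 0.236 117 a [-0.0126 -0.0074  0.0002] b [-0.0631  0.0492]
0.01 0.256 62 a [-0.0083 -0.0035  0.0017] b [-0.0619  0.0477]
0.03 0.276 93 a [-0.0103 -0.0038  0.0102] b [-0.0323  0.0177]
[ 0.11  4.48 22.63]
```

Off the pins; hook ends at ~0.12, lid vertical. Carry it over the holder.

Request:
jog_arm([
  {"dp":[0,0.2,1.0],"roll":0,"hand":1},
  {"dp":[0,0.6,2.8],"roll":0,"hand":1},
  {"dp":[0,1.0,5.0],"roll":0,"hand":1},
  {"dp":[0,1.5,7.5],"roll":0,"hand":1},
  {"dp":[0,2.0,10.0],"roll":0,"hand":1},
  {"dp":[0,2.5,12.5],"roll":0,"hand":1},
  {"dp":[0,3.0,15.0],"roll":0,"hand":1},
  {"dp":[0,3.5,17.5],"roll":0,"hand":1},
  {"dp":[0,4.0,19.7],"roll":0,"hand":1},
  {"dp":[0,4.3,21.5],"roll":0,"hand":1},
  {"dp":[0,4.5,22.6],"roll":0,"hand":1},
  {"dp":[0,4.5,22.6],"roll":0,"hand":1},
])

```text
clock: 11.28
tcp_pos: [0.5926, 0.0346, 0.2414]
orientation: [-59.0, 89.9, -154.1]
contact_force: [-0.0, 0.6, -2.5]
finger_gap: 0.0352
```

Request:
jog_arm([
  {"dp":[0,0,0],"roll":0,"hand":1},
  {"dp":[0,0,0],"roll":0,"hand":1},
  {"dp":[0,0,0],"roll":0,"hand":1},
])

```text
clock: 11.53
tcp_pos: [0.5927, 0.0381, 0.2421]
orientation: [-138.0, 90.0, 127.1]
contact_force: [-1.0, -0.4, -1.3]
finger_gap: 0.0357
```

```bash
python3 lid.py s4.png
python3 - <<'E'
from h import *
print(dp([.5935,.037,.243]))
im,d=optics.snapshot('top');c=optics.get_calibration('top')
P=world(c,*np.meshgrid(np.arange(640),np.arange(400)),d).reshape(-1,3)
def box(nm,lo,hi):
    Q=P[np.all((P>lo)&(P<hi),1)]
    if len(Q)>4: print(nm,len(Q),cv2.minAreaRect((Q[:,:2]*1000).astype(np.float32)))
box('staple',[.5,.12,.022],[.62,.2,.05]);box('panel',[.5,-.08,.12],[.7,.16,.26])
E
```

```text
11.5333 [0.59272016 0.03813348 0.24211984] [-1.02587101 -0.43501588 -1.32875113] 0.03573273623894034
-0.13 0.112 35 a [-0.0088 -0.0079  0.0079] b [-0.0423  0.0402]
-0.11 0.132 92 a [-0.0094 -0.0066  0.0031] b [-0.0604  0.0404]
-0.09 0.152 119 a [-0.0101 -0.0033  0.0016] b [-0.0627  0.0526]
-0.07 0.172 154 a [-0.011  -0.0039  0.0006] b [-0.0625  0.0522]
-0.05 0.192 172 a [-0.0115 -0.0044  0.0007] b [-0.0626  0.0519]
-0.03 0.212 163 a [-0.0122 -0.0048  0.0002] b [-0.0627  0.0524]
-0.01 0.232 225 a [-0.0129 -0.007  -0.0008] b [-0.0623  0.0505]
0.01 0.252 142 a [-0.0085 -0.0047  0.0016] b [-0.0621  0.0561]
0.03 0.272 162 a [-0.0112 -0.007   0.0103] b [-0.0325  0.0211]
[-0.08  0.08  0.11]
staple 426 ((559.4735107421875, 161.3834686279297), (37.11485290527344, 61.825679779052734), 4.979000568389893)
panel 154 ((588.35302734375, 84.31690979003906), (34.25547409057617, 12.08739185333252), 66.35807037353516)
```

View pics/s4.png

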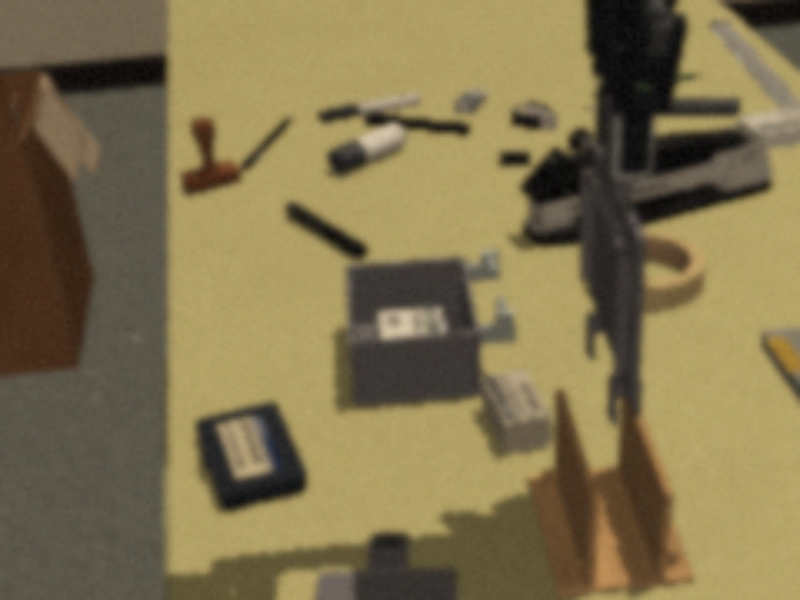

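Lid hangs over the slot with its hooks at (595,345)/(620,395), clear of the staples, and its cross-slot position is centred. Lower it; ~115 mm to the floor.

Request:
jog_arm([
  {"dp":[0.8,0,0],"roll":0,"hand":1},
  {"dp":[1.8,0,0],"roll":0,"hand":1},
  {"dp":[2.8,0,0],"roll":0,"hand":1},
  {"dp":[3.8,0,0],"roll":0,"hand":1},
  {"dp":[4.8,0,0],"roll":0,"hand":1},
  {"dp":[5.8,0,0],"roll":0,"hand":1},
  {"dp":[6.8,0,0],"roll":0,"hand":1},
  {"dp":[7.8,0,0],"roll":0,"hand":1},
  {"dp":[8.6,0,0],"roll":0,"hand":1},
  {"dp":[9.4,0,0],"roll":0,"hand":1},
  {"dp":[10,0,0],"roll":0,"hand":1},
  {"dp":[10.3,0,0],"roll":0,"hand":1},
])

```text
clock: 12.63
tcp_pos: [0.5925, 0.0371, 0.1381]
orientation: [-91.0, 89.9, 174.0]
contact_force: [-0.2, 0.3, -1.1]
finger_gap: 0.0352
```

Request:
jog_arm([
  {"dp":[0.2,0,0],"roll":0,"hand":1},
  {"dp":[0.4,0,0],"roll":0,"hand":1},
  {"dp":[0.6,0,0],"roll":0,"hand":1},
  {"dp":[0.8,0,0],"roll":0,"hand":1},
  {"dp":[0.9,0,0],"roll":0,"hand":1},
  {"dp":[0.9,0,0],"roll":0,"hand":1},
])

```text
clock: 13.13
tcp_pos: [0.5929, 0.0371, 0.1302]
orientation: [-100.4, 90.0, 164.6]
contact_force: [0.2, 0.1, -2.1]
finger_gap: 0.0358
```

```bash
python3 lid.py
```

```text
13.1333 [0.59285388 0.03708629 0.1301598 ] [ 0.19823964  0.07358577 -2.0616798 ] 0.035790630576333124
-0.15 -0.02 71 a [-0.0559 -0.0059  0.0596] b [-0.0736  0.0665]
-0.13 0.0 1502 a [-0.0576 -0.0188  0.0575] b [-0.0724  0.0618]
-0.11 0.02 246 a [-0.0262 -0.0075  0.0256] b [-0.0613  0.0491]
-0.09 0.04 281 a [-0.0255 -0.0033  0.0245] b [-0.0622  0.0528]
-0.07 0.06 339 a [-0.0255 -0.0042  0.0252] b [-0.0614  0.0522]
-0.05 0.08 273 a [-0.0241 -0.0044  0.0258] b [-0.0618  0.0521]
-0.03 0.1 97 a [-0.0124 -0.0065  0.0002] b [-0.0625  0.0517]
-0.01 0.12 197 a [-0.0129 -0.0078 -0.0014] b [-0.0624  0.0483]
0.01 0.14 109 a [-0.0084 -0.0043  0.0016] b [-0.0613  0.054 ]
0.03 0.16 108 a [-0.0108 -0.0066  0.0094] b [-0.0318  0.0187]
```

No contact yet; creep down in 1 mm rows.

Request:
jog_arm([
  {"dp":[0.1,0,0],"roll":0,"hand":1},
  {"dp":[0.2,0,0],"roll":0,"hand":1},
  {"dp":[0.3,0,0],"roll":0,"hand":1},
  {"dp":[0.3,0,0],"roll":0,"hand":1},
  {"dp":[0.3,0,0],"roll":0,"hand":1},
])

```text
clock: 13.6
tcp_pos: [0.5938, 0.037, 0.1292]
orientation: [88.1, 89.9, -6.9]
contact_force: [-0.6, -0.3, 5.8]
finger_gap: 0.0354
```

Request:
jog_arm([
  {"dp":[0.1,0,0],"roll":0,"hand":1},
  {"dp":[0.1,0,0],"roll":0,"hand":1},
  {"dp":[0.1,0,0],"roll":0,"hand":1},
])

```text
clock: 13.85
tcp_pos: [0.5942, 0.037, 0.1292]
orientation: [89.7, 89.8, -5.3]
contact_force: [-1.6, 0.6, 7.8]
finger_gap: 0.0354
```

Request:
jog_arm([
  {"dp":[0.1,0,0],"roll":0,"hand":1},
  {"dp":[0.1,0,0],"roll":0,"hand":1},
  {"dp":[0.1,0,0],"roll":0,"hand":1},
])

```text
clock: 14.1
tcp_pos: [0.5948, 0.0369, 0.1291]
orientation: [89.5, 89.8, -5.5]
contact_force: [-2.4, 0.3, 10.0]
finger_gap: 0.0355
```

Contact with the floor at z=0.129 (10 N). Keep light pressure, ease the grip and tilt the lid gently toward the rear plate, so that it has little left to fall.

Request:
jog_arm([
  {"dp":[-0.2,0,0],"roll":0,"hand":1},
  {"dp":[-0.2,0.2,0],"roll":0,"hand":1},
  {"dp":[-0.2,0.5,0],"roll":0,"hand":1},
  {"dp":[-0.1,0.8,0],"roll":0,"hand":1},
  {"dp":[-0.1,1.1,0],"roll":0,"hand":1},
  {"dp":[-0.1,1.4,0],"roll":0,"hand":1},
  {"dp":[-0.1,1.7,0],"roll":0,"hand":1},
  {"dp":[0,2.0,0],"roll":0,"hand":1},
  {"dp":[0,2.0,0],"roll":0,"hand":1},
  {"dp":[0,2.0,0],"roll":0,"hand":1},
], squeeze=20)

```text
clock: 14.93
tcp_pos: [0.614, 0.0352, 0.1269]
orientation: [90.8, 89.9, -4.2]
contact_force: [-1.3, -0.5, 5.8]
finger_gap: 0.0354
```

```bash
python3 lid.py
```

```text
14.9333 [0.61402795 0.0352011  0.12686161] [-1.25142301 -0.48017331  5.76566311] 0.035444848850092095
-0.13 -0.003 1492 a [-0.0578  0.005   0.0577] b [-0.0723  0.0638]
-0.11 0.017 255 a [-0.0547 -0.0278  0.0053] b [-0.061   0.0462]
-0.09 0.037 279 a [-0.0467 -0.0197  0.0034] b [-0.0617  0.0528]
-0.07 0.057 318 a [-0.0467 -0.0183  0.0029] b [-0.062   0.0531]
-0.05 0.077 318 a [-0.0463 -0.0167  0.0038] b [-0.0617  0.0524]
-0.03 0.097 162 a [-0.0211 -0.014  -0.0093] b [-0.0621  0.0526]
-0.01 0.117 222 a [-0.0193 -0.0136 -0.0081] b [-0.0626  0.0516]
0.01 0.137 145 a [-0.0124 -0.0096 -0.0041] b [-0.0614  0.0553]
0.03 0.157 126 a [-0.0114 -0.0078  0.0098] b [-0.032   0.0176]
```

The lid pivots on the floor as intended (bottom stayed in place). A bit more tilt, then release.

Request:
jog_arm([
  {"dp":[0.05,0.3,0],"roll":0,"hand":1},
  {"dp":[0.1,0.6,0],"roll":0,"hand":1},
  {"dp":[0.15,0.9,0],"roll":0,"hand":1},
  {"dp":[0.2,1.2,0],"roll":0,"hand":1},
  {"dp":[0.2,1.4,0],"roll":0,"hand":1},
  {"dp":[0.2,1.4,0],"roll":0,"hand":1},
])

```text
clock: 15.48
tcp_pos: [0.6274, 0.034, 0.1241]
orientation: [97.2, 90.0, 2.2]
contact_force: [-0.6, 0.1, 5.2]
finger_gap: 0.0355
```

```bash
python3 lid.py | head -9
```

```text
15.4833 [0.62743984 0.03404447 0.12412899] [-0.55377229  0.09179795  5.1753032 ] 0.03553966214330401
-0.13 -0.006 1459 a [-0.0551  0.0218  0.0577] b [-0.0725  0.0625]
-0.11 0.014 193 a [-0.0599 -0.0389 -0.0022] b [-0.0614  0.0322]
-0.09 0.034 290 a [-0.0598 -0.0308 -0.0102] b [-0.0618  0.0513]
-0.07 0.054 316 a [-0.0598 -0.0278 -0.0101] b [-0.0623  0.0521]
-0.05 0.074 343 a [-0.0595 -0.0248 -0.0102] b [-0.062   0.0521]
-0.03 0.094 207 a [-0.0275 -0.0199 -0.0163] b [-0.0619  0.0518]
-0.01 0.114 232 a [-0.0236 -0.0177 -0.012 ] b [-0.0624  0.051 ]
0.01 0.134 172 a [-0.0151 -0.0126 -0.0069] b [-0.0614  0.0545]
```

Request:
jog_arm([
  {"dp":[-0.2,0,0],"roll":0,"hand":1},
  {"dp":[-0.2,0,0],"roll":0,"hand":0.1},
  {"dp":[-0.2,0,0],"roll":0,"hand":0},
  {"dp":[-0.2,0,0],"roll":0,"hand":-0.3},
  {"dp":[-0.2,0,0],"roll":0,"hand":-1},
  {"dp":[-0.2,0,0],"roll":0,"hand":-1},
  {"dp":[-0.2,0,0],"roll":0,"hand":-1},
  {"dp":[-0.2,0,0],"roll":0,"hand":-1},
  {"dp":[-0.2,0,0],"roll":0,"hand":-1},
  {"dp":[-0.2,0,0],"roll":0,"hand":-1},
])

```text
clock: 16.37
tcp_pos: [0.6268, 0.0341, 0.1253]
orientation: [102.0, 90.0, 7.0]
contact_force: [0.5, -0.5, -0.7]
finger_gap: 0.0854
```

Request:
jog_arm([
  {"dp":[-1,0,0],"roll":0,"hand":-1},
  {"dp":[-2,0,0],"roll":0,"hand":-1},
  {"dp":[-3,0,0],"roll":0,"hand":-1},
  {"dp":[-5,0,0],"roll":0,"hand":-1},
  {"dp":[-7,0,0],"roll":0,"hand":-1},
  {"dp":[-9,0,0],"roll":0,"hand":-1},
  {"dp":[-11,0,0],"roll":0,"hand":-1},
  {"dp":[-12,0,0],"roll":0,"hand":-1},
  {"dp":[-12,0,0],"roll":0,"hand":-1},
])

```text
clock: 17.12
tcp_pos: [0.6287, 0.034, 0.2503]
orientation: [89.0, 89.5, -6.0]
contact_force: [0.1, -0.1, 0.5]
finger_gap: 0.0853
```

Run:
```python
from h import *
im,d=optics.snapshot('side');c=optics.get_calibration('side')
save('s5.png',cv2.resize(im[80:260,180:420],(800,600)))
P=world(c,*np.meshgrid(np.arange(640),np.arange(400)),d).reshape(-1,3)
h=np.array([.5935,.036,0]);a=(P-h)@np.array([.9972,-.075,0]);b=(P-h)@np.array([.075,.9972,0])
for z in np.arange(.01,.21,.02):
    k=(abs(b)<.07)&(abs(a)<(.018 if z<.08 else .07))&(P[:,2]>z)&(P[:,2]<z+.02)
    if k.sum(): print(z.round(2),k.sum(),np.percentile(a[k],[3,50,97]).round(4),np.percentile(b[k],[3,97]).round(4))
Q=P[np.all((P>[.5,.12,.022])&(P<[.62,.2,.05]),1)];print('staple',Q.mean(0))
print(readout.sense()['tcp_pos'],readout.sense()['contact_force'])
```

```text
0.01 64 [-0.013  -0.0056  0.0054] [-0.042   0.0379]
0.03 193 [-0.0062  0.002   0.0062] [-0.0612  0.0553]
0.05 227 [0.0004 0.0072 0.0112] [-0.0607  0.0532]
0.07 233 [0.0057 0.0131 0.0166] [-0.0612  0.0526]
0.09 252 [0.0113 0.0192 0.0232] [-0.0613  0.0526]
0.11 268 [0.0173 0.0239 0.0294] [-0.0624  0.053 ]
0.13 213 [0.0206 0.0304 0.0378] [-0.0603  0.0551]
0.15 109 [0.0316 0.0358 0.0446] [-0.019   0.0141]
0.17 119 [0.0374 0.0425 0.0502] [-0.018   0.0129]
staple [0.5579716  0.15577712 0.03107699]
[0.62772907 0.03402322 0.24767815] [ 0.48903982  0.05296938 -0.18414508]
```

View pics/s5.png

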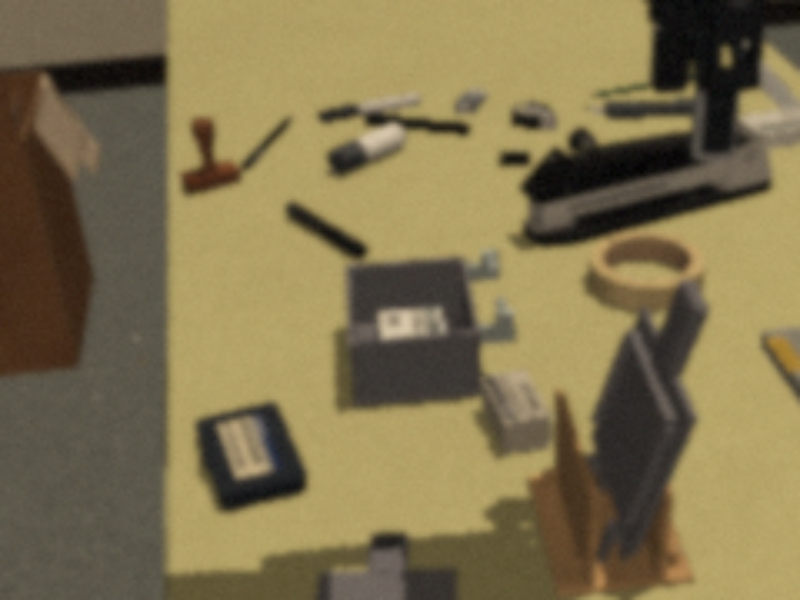

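The lid leans ~15.5° on the rear plate at rest, with its hook end at a≈−5 mm on the floor and centred along the slot. Staples unmoved. Hand in.

```bash
python3 -c "
from h import *
print(workorder.hand_in())"
```

```text
the job is handed in; nothing more can be done
None
```

The lid is standing in the holder slot, hook end down, and the job is handed in; the arm finished at about 17 s of the 50 s allowed. I swung it upright on its pins, lifted it straight off and carried it over the staple box. I lowered it until it touched the slot floor at up to about 10 N, tilted it gently toward the rear plate, let go and retracted.

**Last checks:**
- **Lid:** it leans about 15.5° on the rear plate. The hook end is on the slot floor about 5 mm from the middle across, and centred along the slot to within a few millimetres. I did not measure its speed; I judged it at rest from one picture taken after the release.
- **Staple box:** it moved less than 1 mm from where it stood at the start.
- **Arm:** the gripper is open, well clear above the lid, and reads about 0.5 N, which is its normal noise.

**What disagreed:** the first grasp closed on nothing. The wrist camera showed the fingertips ending about 29 mm short of the reported TCP, compared with the tool description. I corrected for this by going 29 mm deeper, and the second grasp held the tab at 35.5 mm. The fingers had closed just above the tab, and the lid was not disturbed.

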